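# Interlock grooved rails on the carver's bench

## Task

Take the pale grooved rail that lies groove down and lay it lengthwise over the two like it that lie side by side groove up, ends about level, so that it straddles their seam with one flange down in each groove, fully home. Leave those two and the lone spare rail (groove up) where they lie.

Things in the scene. Friction and masses are not known exactly. Their poses are not given: they have to be found in the camera images.
- top_rail: rail to move: pale wood U-channel lying groove down, flat top seen; 170 long, 60 wide, 48 mm high, 0.13-0.25 kg. Web 26 mm thick on top; below it 2 flanges 7 thick, 22 deep along the long edges. Origin: centre of underside (flange feet), 48 below its top; x along it, y across, z up. Grip it across its width, within 24 mm of its top: once home only the top 26 mm stand above the lower flanges
- lower_a: lower rail, same pale section and size, loose, groove up, on a 6 mm fixed black pad. Web 26 mm thick below, flanges 7 thick, 22 high above. Origin: centre of underside; x along it, y across towards lower_b, z up. Groove floor 26 mm above the origin, flange tops 48. Top rail home: feet on both groove floors, its origin midway between lower_a and lower_b (15 mm play each way) and 26 mm higher
- lower_b: the other lower rail, identical and parallel to lower_a, on its +y side, groove up, loose: centres 62 mm apart, a 2 mm seam between them, ends level. Origin: centre of underside; axes as lower_a
- spare_rail: bystander: another pale rail of the same section and size (170 x 60 x 48 mm), lying alone, groove up. Origin: centre of its underside; x along its length, z up. Not to be used or shifted
There are look-alikes about, which are no part of the job. What is shaped like the top_rail but purple or turquoise is not meant.

How it is judged (in metres and radians):
At the end, for the whole second after the job is handed in: the top rail lies still, groove down and level over both lower rails, a flange in each groove: origin 26 mm above theirs within 4 mm, within 18 mm of midway between them, ends level within 25 mm, parallel within 11 degrees; both lower rails still flat on the pad (z of top_rail in the frame of lower_a between 0.022 and 0.03 m and z of top_rail in the frame of lower_b between 0.022 and 0.03 m and y of top_rail in the frame of lower_a between 0.013 and 0.049 m and y of top_rail in the frame of lower_b between -0.049 and -0.013 m and x of top_rail in the frame of lower_a between -0.025 and 0.025 m and angle between the x axis of top_rail and the x axis of lower_a, either way round below 0.2 rad and angle between each of top_rail, lower_a, lower_b's own z axis and vertical below 0.08 rad and height (world z) of each of lower_a, lower_b below 0.012 m and linear speed of top_rail below 0.02 m/s); the robot touches nothing.
It fails at once if a lower rail is shifted by more than 30 mm (distance of any of lower_a, lower_b from where it was at the start of the episode above 0.03 m).
It fails at once if the spare rail is shifted by more than 30 mm (distance of spare_rail from where it was at the start of the episode above 0.03 m).
It also fails if it takes over 35 s, if anything falls off the work surface, if the arm or the gripper's body presses on something with over 40 N, if the wrist force passes 120 N, or if a joint passes its speed limit or range.

## Robot

A 6-joint arm with a two-finger parallel gripper is mounted at the origin on the work surface. World frame = base frame: x ahead of the robot, y to its left, z up, the work surface at z = 0. Lengths are in m, angles in degrees, forces in N, time in s.
With the tool pointing down it reaches from about 0.4 to 0.825 m from the base axis. Payload 7 kg.
Tool frame: the origin (TCP) lies midway between the tips of the shut fingers; the grasp point (between the pads) lies 19 mm behind it; z points along the fingers, y is the direction in which the jaws open and shut (so a half turn about z gives the same grasp; the last joint's range is limited). The gripper opens to 88 mm and grips with 3 to 60 N. Pads are 19 mm wide; open, the fingers measure 130 mm over their backs; the gripper's body (78 mm by 193 mm) begins 47 mm behind the grasp point.
Start: joints at [-47.951, 20.546, 0.682, 0, -70.136, -16.507], TCP at [0.291, -0.609, 0.227] pointing down, gripper open.
Joint ranges: [-176.03, 176.03], [-82.01, 121.73], [-58.28, 71.71], [-173.87, 95.51], [-174.79, -0.11], [-173.66, 173.66]. Speed limits (degrees/s): [136.94, 136.94, 172.46, 180, 180, 180].

## Interface

Orientations are given as [roll, pitch, yaw] about the fixed x, y, z axes, in that order (R = Rz(yaw) Ry(pitch) Rx(roll)).
In Python, from plant import r gives the robot as it stands.
- The arm moves only by the tool carry_out, never from a script. Its argument "motion" is one flat list of numbers, 7 for each row, row after row: the turn, a rotation vector about the tool's x, y, z in degrees, then the shift along the tool's x, y, z in cm, then the finger opening in cm, from 0 to 8.76. A call has 1 to 20 rows; each row shifts and turns the commanded pose from where the row before left it, along the tool's axes as they then stand; what a row does not reach is not made up. A row lasts 1/12 s, in which the tool goes at most 41.7 mm and 7.16 degrees, less where a joint would pass 70% of its speed; a pose out of reach is approached as far as the arm can. A call is refused whole if a number of a shift passes 4.17 or a number of a turn 7.16, either way. A call with a gripper value outside its range is refused whole. The fingers move at their own pace and stop on an object; "grip_force" is the grip in N (left out, the last holds). Time passes only in rows, so rows that do not move let the fingers close. It gives the time, the measured TCP pose, the force and the opening at its end, in the units of the state.
- r.get_state(): the state, without advancing time (a new reading comes with each control period).
- r.capture(name): name is "scene" or "side" or "wrist"; returns a dict with "pixels" (400x640x3 uint8, red, green, blue), "K" (3x3 intrinsics, pixels), "R" (3x3) and "t" (3): a world point X has camera coordinates R X + t. Camera axes: x right, y down, z forward; pixel columns grow to the right and rows downward; lengths in m; the calibration is good to about 2 mm. A picture is of the moment at which its call begins. There is no depth.
- r.close_job(): hands the job in, once; it reports no verdict.
The state is a dict: "time_s": time; "joints": joint angles; "qd": joint speeds; "joint_torque": joint torques, N m; "tcp_pos": TCP position; "eef_rot": TCP orientation; "contact_force": force on the tool from outside, world axes, zero at the start; "moment": the same for the moment, N m; "gripper_width": finger opening in m.
Only numpy, scipy, OpenCV 4.12 (cv2) and the standard library are available. Lean on these libraries where they do the work, as an engineer would, in place of code of your own. Each camera call takes 0.05 s, during which the arm holds its last target. There are 200 camera calls.

## Working session

There is one attempt and no reset: what is moved stays moved. The work goes in short steps, Python scripts to look and compute and a tool call to move; the robot and the scene stay as the last step left them, time stands still between calls to the robot, and variables do not carry over. Pictures are saved under pics/ and viewed, about 8 in all and at most 12, crops included, and the job is handed in when it is done.

Besides the shell and the picture viewer there is one more tool, called after "Emit:" as name(argument=value, ...), one argument or row to a line, values as JSON. carry_out: Moves the arm, as the interface text tells. Its arguments: {"type":"object","properties":{"motion":{"type":"array"},"grip_force":{"type":"number"}},"required":["motion"]}

```bash
mkdir -p pics && python3 - <<'E'
from plant import r
import cv2,pickle
d={}
for n in("scene","side","wrist"):
    c=r.capture(n);d[n]=c;cv2.imwrite(f"pics/{n}0.png",c["pixels"][:,:,::-1])
    print(n,c["K"].tolist(),c["R"].round(3).tolist(),c["t"].round(3).tolist())
pickle.dump(d,open("c0.pkl","wb"));s=r.get_state();print(s["time_s"],s["tcp_pos"],s["eef_rot"],s["contact_force"],s["gripper_width"])
E
```

```text
scene [[382.4426865099033, 0.0, 321.77970620225415], [0.0, 382.4426865099033, 197.42070491089777], [0.0, 0.0, 1.0]] [[0.105, 0.994, 0.005], [0.557, -0.055, -0.829], [-0.824, 0.09, -0.56]] [0.109, -0.202, 1.533]
side [[377.2544227946396, 0.0, 316.53596000298234], [0.0, 377.2544227946396, 195.19984916055452], [0.0, 0.0, 1.0]] [[-0.956, -0.292, 0.017], [-0.164, 0.488, -0.857], [0.242, -0.823, -0.515]] [0.345, 0.18, 0.879]
wrist [[306.3163083918209, 0.0, 320.7543694899452], [0.0, 306.3163083918209, 197.36732573436623], [0.0, 0.0, 1.0]] [[-0.431, 0.902, 0.001], [0.868, 0.415, 0.273], [0.245, 0.119, -0.962]] [0.674, -0.033, 0.39]
0.15 [ 0.29085015 -0.60871888  0.22581998] [ 1.79926343e+02 -7.81471263e-03 -1.54463237e+02] [-0.18544266 -0.11477759 -0.46895008] 0.08780439896709874
```

View pics/scene0.png

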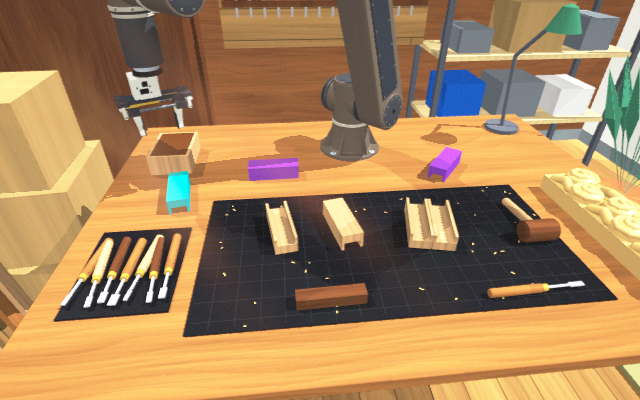

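View pics/side0.png

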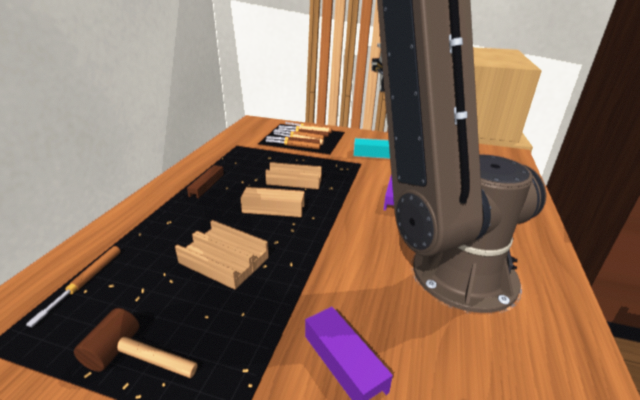

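Scene view: the groove-down rail is at about (343,222), the spare at (281,228) and the pair at (431,223). In the side view they are at (273,201), (293,175) and (222,253). Next I'll enlarge both views.

```bash
python3 - <<'E'
import cv2
a=cv2.imread("pics/scene0.png")[185:265,255:475];b=cv2.imread("pics/side0.png")[155:295,165:335]
cv2.imwrite("pics/a.png",cv2.resize(a,(792,288),interpolation=cv2.INTER_CUBIC))
cv2.imwrite("pics/b.png",cv2.resize(b,(680,560),interpolation=cv2.INTER_CUBIC))
E
```

```text
(no output)
```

View pics/a.png

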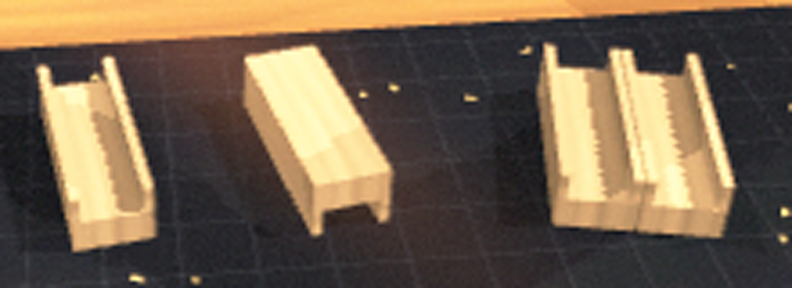

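View pics/b.png

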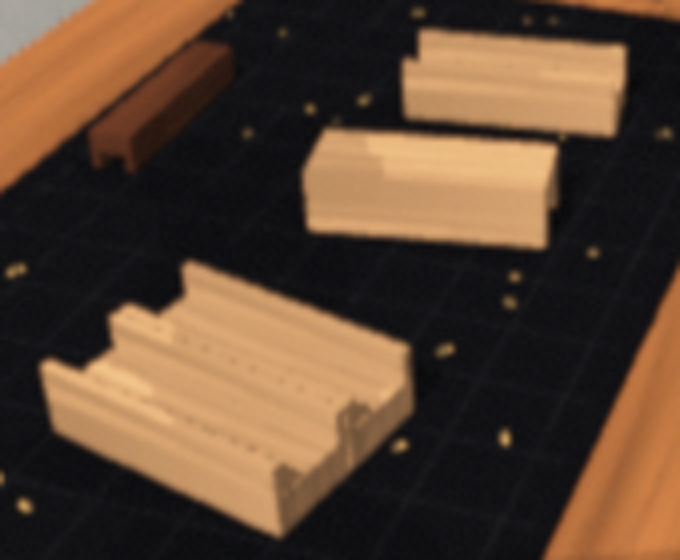

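The crops show clear corners. I'll fit box poses from both cameras.

```bash
cat > fit.py <<'E'
import numpy as np
from scipy.optimize import least_squares
def proj(c,X):
    p=(c["K"]@(c["R"]@X.T+c["t"][:,None]));return (p[:2]/p[2]).T
def fit(cams,obs,W,g,zfix=None):
    # obs: cam -> list of (sx,sy,top,u,v); pose (x,y,z,yaw)
    def f(p):
        q=[];c,s=np.cos(p[3]),np.sin(p[3])
        for n,l in obs.items():
            l=np.array(l,float);a=l[:,0]*.085;b=l[:,1]*W/2
            X=np.c_[p[0]+c*a-s*b,p[1]+s*a+c*b,p[2]+.048*l[:,2]]
            q.append(proj(cams[n],X)-l[:,3:])
        q=np.vstack(q).ravel();return np.r_[q,200*(p[2]-.006)]
    o=least_squares(f,g,loss="soft_l1");return o.x,f(o.x)[:-1].reshape(-1,2)
E
python3 - <<'E'
import pickle,numpy as np
from fit import *
C=pickle.load(open("c0.pkl","rb"))
A=lambda l:[(a,b,t,255+(u+.5)/3.6-.5,185+(v+.5)/3.6-.5) for a,b,t,u,v in l]
B=lambda l:[(a,b,t,165+(u+.5)/4-.5,155+(v+.5)/4-.5) for a,b,t,u,v in l]
T=dict(top=(.06,A([(-1,-1,1,245,58),(-1,1,1,318,46),(1,1,1,391,174),(1,-1,1,314,186),(1,-1,0,316,236),(1,1,0,387,222)]),
 B([(1,-1,1,325,129),(1,1,1,303,172),(1,1,0,308,232),(-1,1,0,547,248),(-1,-1,1,557,144)])),
pair=(.122,A([(-1,-1,1,545,44),(1,-1,0,553,228),(1,1,0,722,238),(1,1,1,734,185),(-1,1,1,697,54),(1,0,0,638,232)]),
 B([(1,1,1,43,362),(1,1,0,52,432),(-1,1,0,280,538),(-1,1,1,278,465),(-1,-1,1,413,350),(-1,-1,0,413,410),(1,-1,1,185,262)])),
spare=(.06,A([(1,-1,0,74,250),(1,1,0,155,240),(1,1,1,153,187),(-1,-1,1,38,66),(-1,1,1,113,57)]),
 B([(1,-1,1,420,30),(-1,-1,1,627,44),(1,1,0,405,118),(-1,1,0,615,135)])))
for n,(W,a,b) in T.items():
    for k,o in (("both",dict(scene=a,side=b)),("sc",dict(scene=a)),("sd",dict(side=b))):
        p,e=fit(C,o,W,[.6,0,.006,0]);print(n,k,p[:3].round(4),np.degrees(p[3]).round(2),np.abs(e).max().round(2),np.sqrt((e**2).mean()).round(2))
E
```

```text
top both [ 0.5232 -0.1071  0.0047] 10.62 0.88 0.45
top sc [ 0.5232 -0.1077  0.0055] 10.33 1.11 0.44
top sd [ 0.5222 -0.1033  0.0064] 11.44 0.35 0.19
pair both [0.5481 0.1377 0.0056] -12.25 1.42 0.67
pair sc [0.5487 0.1364 0.007 ] -12.17 0.76 0.34
pair sd [0.5484 0.1388 0.0058] -12.04 1.25 0.77
spare both [ 0.5226 -0.2786  0.0055] 8.32 1.02 0.44
spare sc [ 0.5226 -0.279   0.0064] 8.13 0.62 0.25
spare sd [ 0.5216 -0.2731  0.0067] 9.54 0.45 0.23
```

Emit:
carry_out(
  motion=[0,0,4.95,0,0,0,8.76,0,0,4.95,0,0,0,8.76,0,0,4.95,0,0,0,8.76,0,0,0,-2.01,2.82,0.6,8.76,0,0,0,-2.01,2.82,0.6,8.76,0,0,0,-2.01,2.82,0.6,8.76,0,0,0,-2.01,2.82,0.6,8.76,0,0,0,-2.01,2.82,0.6,8.76,0,0,0,-2.01,2.82,0.6,8.76,0,0,0,-2.01,2.82,0.6,8.76,0,0,0,-2.01,2.82,0.6,8.76,0,0,0,-2.01,2.82,0.6,8.76,0,0,0,-2.01,2.82,0.6,8.76,0,0,0,-2.01,2.82,0.6,8.76,0,0,0,-2.01,2.82,0.6,8.76,0,0,0,-2.01,2.82,0.6,8.76,0,0,0,-2.01,2.82,0.6,8.76,0,0,0,-2.01,2.82,0.6,8.76,0,0,0,-2.01,2.82,0.6,8.76],
  grip_force=25,
)

```text
time_s: 1.73
tcp_pos: [0.5237, -0.1043, 0.1303]
eef_rot: [180.0, 0.0, -169.3]
contact_force: [-0.5, -0.7, -0.0]
gripper_width: 0.0874
```

```bash
cat > go.py <<'E'
import numpy as np
from scipy.spatial.transform import Rotation as Ro
def need(r,x,y,z,yaw):
    s=r.get_state();Rt=Ro.from_euler("xyz",s["eef_rot"],degrees=True);G=Ro.from_euler("xyz",[180,0,yaw],degrees=True)
    print("t",s["time_s"],s["tcp_pos"].round(4),s["eef_rot"].round(2),"w",round(s["gripper_width"],4),"F",s["contact_force"].round(1))
    d=np.array([x,y,z])-s["tcp_pos"]
    print("turn",(Rt.inv()*G).as_rotvec(degrees=True).round(2),"shift cm now-axes",(Rt.inv().apply(d)*100).round(2),"after turn",(G.inv().apply(d)*100).round(2))
E
python3 - <<'E'
from plant import r
import cv2
from go import need
c=r.capture("wrist");cv2.imwrite("pics/w1.png",c["pixels"][:,:,::-1])
need(r,.523,-.106,.033,-169.3)
# project expected top corners
import numpy as np
from fit import proj
for x,y,z,w,W in((.523,-.106,.054,10.7,.06),(.5483,.1377,.054,-12.1,.122)):
    a=np.radians(w);print(proj(c,np.array([[x+np.cos(a)*s*.085-np.sin(a)*t*W/2,y+np.sin(a)*s*.085+np.cos(a)*t*W/2,z] for s in(1,-1) for t in(1,-1)])).round(0).tolist())
E
```

```text
t 1.7833 [ 0.526  -0.1005  0.1293] [ 1.7998e+02  4.0000e-02 -1.6921e+02] w 0.0874 F [ 2.7  3.7 -1.1]
turn [0.02 0.04 0.09] shift cm now-axes [ 0.41 -0.48  9.63] after turn [ 0.4  -0.48  9.63]
[[353.0, 299.0], [284.0, 299.0], [359.0, 94.0], [277.0, 94.0]]
[[589.0, 378.0], [478.0, 337.0], [717.0, 224.0], [592.0, 167.0]]
```

View pics/w1.png

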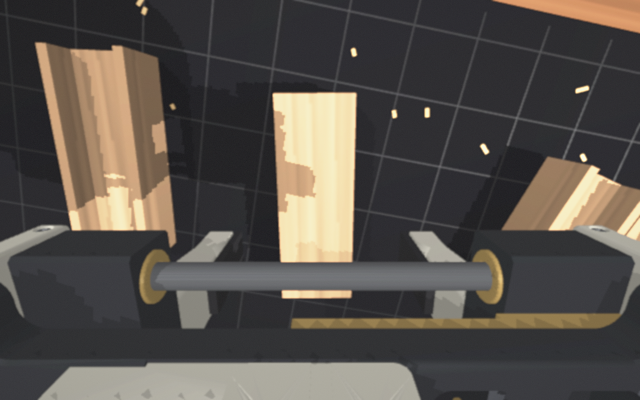

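Wrist view: the rail's top corners are at (274,94), (356,93), (352,298) and (282,298), within 2–3 px of prediction, so it sits about 1.5 mm towards −y. The pair's top-left corner is near (597,167), predicted at (592,167). Next I descend and grip.

Emit:
carry_out(
  motion=[0,0,0,0,-0.12,0,8.76,0,0,0,0,0,0,8.76,0,0,0,0,0,1.4,8.76,0,0,0,0,0,1.4,8.76,0,0,0,0,0,1.4,8.76,0,0,0,0,0,1.4,8.76,0,0,0,0,0,1.4,8.76,0,0,0,0,0,1.4,8.76,0,0,0,0,0,0.8,8.76,0,0,0,0,0,0.5,8.76,0,0,0,0,0,0,8.76,0,0,0,0,0,0,8.76,0,0,0,0,0,0,8.76],
)

```text
time_s: 2.87
tcp_pos: [0.524, -0.1073, 0.0343]
eef_rot: [-180.0, 0.1, -169.3]
contact_force: [-0.3, 0.6, 0.8]
gripper_width: 0.0878
```

Emit:
carry_out(
  motion=[0,0,0,0,0,0,5,0,0,0,0,0,0,5,0,0,0,0,0,0,5,0,0,0,0,0,0,5,0,0,0,0,0,0,5,0,0,0,0,0,0,5,0,0,0,0,0,0,5,0,0,0,0,0,0,5,0,0,0,0,0,0,5,0,0,0,0,0,0,5],
  grip_force=25,
)

```text
time_s: 3.7
tcp_pos: [0.5237, -0.1071, 0.0338]
eef_rot: [-180.0, 0.0, -169.3]
contact_force: [-2.2, 1.0, 3.8]
gripper_width: 0.0601
```

Gripped at 60.1 mm. Next: lift, turn and travel above the pair.

Emit:
carry_out(
  motion=[0,0,0,0,0,-0.5,5,0,0,0,0,0,-1.3,5,0,0,0,0,0,-1.6,5,0,0,0,0,0,-1.6,5,0,0,0,0,0,-1.6,5,0,0,0,0,0,-1.6,5,0,0,0,0,0,-1.3,5,0,0,0,0,0,-0.5,5,0,0,0,0,0,0,5],
)

```text
time_s: 4.45
tcp_pos: [0.5241, -0.1071, 0.1346]
eef_rot: [-180.0, 0.1, -169.3]
contact_force: [-0.6, 0.1, -0.9]
gripper_width: 0.0598
```

Emit:
carry_out(
  motion=[0,0,2.8,0,0,0,5,0,0,4,0,0,0,5,0,0,4,0,0,0,5,0,0,4,0,0,0,5,0,0,4,0,0,0,5,0,0,4,0,0,0,5,0,0,0,0.07,0.6,0,5,0,0,0,0.2,1.65,0,5,0,0,0,0.3,2.5,0,5,0,0,0,0.3,2.5,0,5,0,0,0,0.3,2.5,0,5,0,0,0,0.3,2.5,0,5,0,0,0,0.3,2.5,0,5,0,0,0,0.3,2.5,0,5,0,0,0,0.3,2.5,0,5,0,0,0,0.3,2.5,0,5,0,0,0,0.27,2.2,0,5,0,0,0,0.07,0.6,0,5,0,0,0,0,0,0,5,0,0,0,0,0,0,5],
)

```text
time_s: 6.12
tcp_pos: [0.546, 0.144, 0.1327]
eef_rot: [-179.9, -0.1, 168.0]
contact_force: [-0.5, 0.0, -1.5]
gripper_width: 0.0597
```

```bash
python3 - <<'E'
from plant import r
import cv2,numpy as np
from go import need
from fit import proj
c=r.capture("wrist");d=r.capture("scene");e=r.capture("side");need(r,.548,.1385,.0598,167.9)
cr=cv2.resize(d["pixels"][120:270,370:490],(480,600),interpolation=cv2.INTER_CUBIC)
cs=cv2.resize(e["pixels"][195:295,165:285],(480,400),interpolation=cv2.INTER_CUBIC)
w=cv2.resize(c["pixels"],(800,500))
cv2.imwrite("pics/w2.png",w[:,:,::-1]);
m=np.zeros((600,800,3),np.uint8);m[:600,:400]=cv2.resize(cr,(400,500+100))[:, :];m[:400,400:]=cv2.resize(cs,(400,400));cv2.imwrite("pics/m2.png",m[:,:,::-1])
a=np.radians(-12.1)
for n,k in(("wrist x1.25",c),):
    print(n,(1.25*proj(k,np.array([[.5483+np.cos(a)*s*.085-np.sin(a)*t*.061,.1377+np.sin(a)*s*.085+np.cos(a)*t*.061,z] for z in(.054,.006) for s in(1,-1) for t in(1,0,-1)]))).round(0).tolist())
E
```

```text
t 6.2667 [0.5463 0.1431 0.1333] [-1.7998e+02 -3.0000e-02  1.6787e+02] w 0.0598 F [-0.1  0.8 -1.1]
turn [-0.02 -0.03 -0.03] shift cm now-axes [-0.26 -0.41  7.35] after turn [-0.26 -0.42  7.35]
wrist x1.25 [[479.0, 377.0], [393.0, 377.0], [307.0, 377.0], [495.0, 126.0], [392.0, 126.0], [288.0, 126.0], [467.0, 343.0], [394.0, 343.0], [320.0, 342.0], [479.0, 128.0], [393.0, 128.0], [307.0, 128.0]]
```

View pics/w2.png

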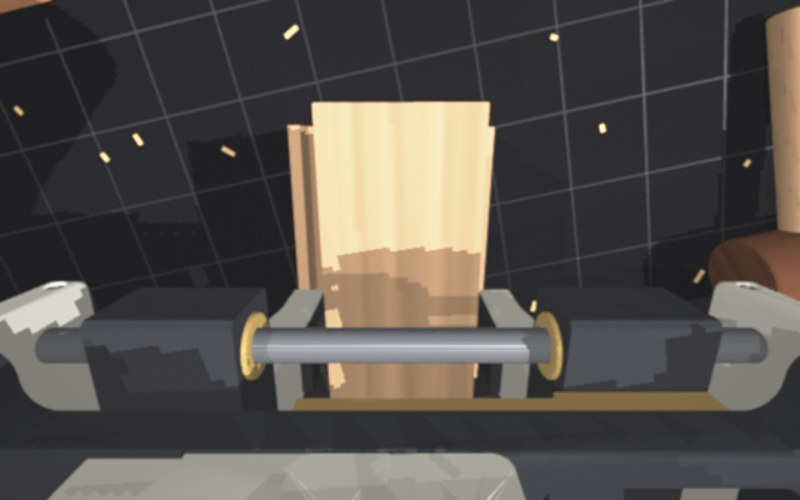

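View pics/m2.png

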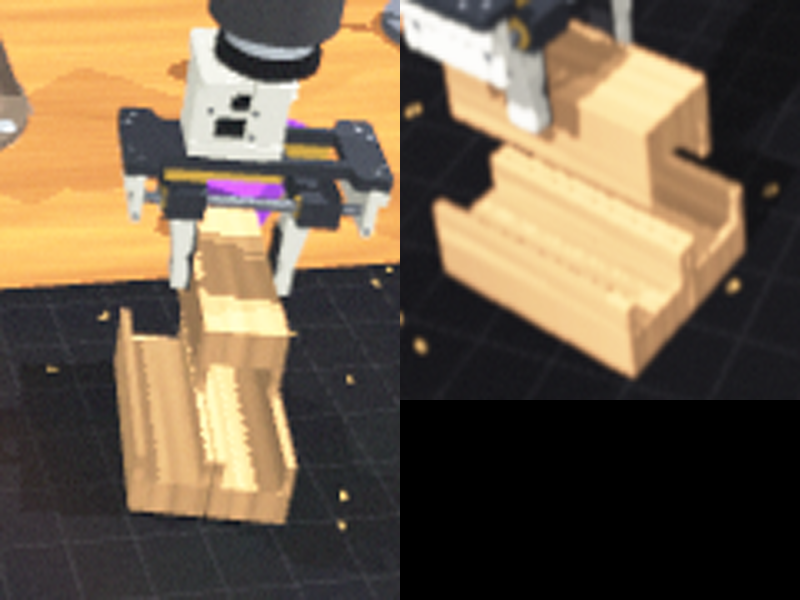

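Wrist view: the pair's far top corners at (289,127) and (494,127) match the prediction (288/495,126). The held rail's end spans 312–489 at row 101, centred on the tool. So shift about −5 mm in tool y and −2.6 mm in x, then lower.

Emit:
carry_out(
  motion=[0,0,0,-0.13,-0.25,0,5,0,0,0,-0.13,-0.25,0,5,0,0,0,0,0,0.5,5,0,0,0,0,0,1,5,0,0,0,0,0,1,5,0,0,0,0,0,0.8,5,0,0,0,0,0,0.5,5,0,0,0,0,0,0.5,5,0,0,0,0,0,0.5,5,0,0,0,0,0,0.5,5,0,0,0,0,0,0.5,5,0,0,0,0,0,0.4,5,0,0,0,0,0,0.3,5,0,0,0,0,0,0.2,5,0,0,0,0,0,0.2,5,0,0,0,0,0,0.1,5,0,0,0,0,0,0.1,5,0,0,0,0,0,0,5,0,0,0,0,0,0,5],
)

```text
time_s: 7.85
tcp_pos: [0.5482, 0.1387, 0.0627]
eef_rot: [180.0, 0.0, 167.9]
contact_force: [0.5, 0.2, -0.5]
gripper_width: 0.0601
```

```bash
python3 - <<'E'
from plant import r
import cv2
import numpy as np
from go import need
d=r.capture("scene");e=r.capture("side");need(r,.548,.1377,.0598,167.9)
m=np.zeros((600,800,3),np.uint8);m[:600,:400]=cv2.resize(d["pixels"][145:265,390:470],(400,600),interpolation=cv2.INTER_CUBIC);m[:400,400:]=cv2.resize(e["pixels"][200:300,165:265],(400,400),interpolation=cv2.INTER_CUBIC);cv2.imwrite("pics/m3.png",m[:,:,::-1])
E
```

```text
t 7.95 [0.5483 0.1387 0.0627] [1.7999e+02 1.0000e-02 1.6789e+02] w 0.0598 F [-0.2  0.5 -1.3]
turn [ 0.01  0.01 -0.01] shift cm now-axes [ 0.   -0.1   0.29] after turn [ 0.   -0.1   0.29]
```

View pics/m3.png

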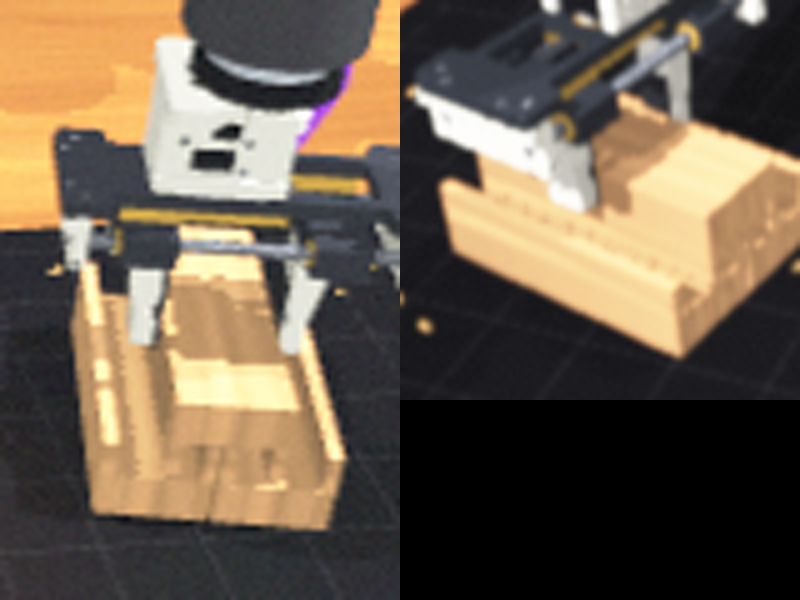

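The rail's flanges are in the grooves, but the front end looks right of centre in the scene view. I'll check against projections for the expected pose.

```bash
python3 - <<'E'
import pickle,numpy as np
from fit import *
C=pickle.load(open("c0.pkl","rb"))
a=np.radians(-12.1)
def pts(x,y,W,zs):return np.array([[x+np.cos(a)*.085*s-np.sin(a)*t*W/2,y+np.sin(a)*.085*s+np.cos(a)*t*W/2,z] for s in (1,) for z in zs for t in(-1,1)])
S=lambda p:((p-[390,145])*5).round(0).tolist()
D=lambda p:((p-[165,200])*4+[400,0]).round(0).tolist()
for n,A in(("rail",(.5483,.1387,.06,(.083,.035))),("pair",(.5483,.1377,.122,(.054,.006)))):
    print(n,"scene",S(proj(C["scene"],pts(*A))),"side",D(proj(C["side"],pts(*A))))
    
E
```

```text
rail scene [[178.0, 403.0], [297.0, 411.0], [163.0, 475.0], [280.0, 483.0]] side [[546.0, 65.0], [471.0, 116.0], [557.0, 129.0], [485.0, 181.0]]
pair scene [[107.0, 442.0], [346.0, 459.0], [95.0, 512.0], [327.0, 529.0]] side [[588.0, 78.0], [440.0, 184.0], [598.0, 140.0], [454.0, 248.0]]
```

Projections agree with the picture: rail corners predicted at (178,403)/(297,411), seen at (175,410)/(300,410). The offset was only perspective, so I lower the last 3 mm.

Emit:
carry_out(
  motion=[0,0,0,0,-0.1,0,5,0,0,0,0,0,0.1,5,0,0,0,0,0,0.1,5,0,0,0,0,0,0.1,5,0,0,0,0,0,0,5,0,0,0,0,0,0,5],
)

```text
time_s: 8.45
tcp_pos: [0.548, 0.1377, 0.0598]
eef_rot: [-180.0, 0.0, 167.9]
contact_force: [-1.6, 0.8, 1.9]
gripper_width: 0.0597
```

Emit:
carry_out(
  motion=[0,0,0,0,0,0.05,5,0,0,0,0,0,0,5,0,0,0,0,0,0,6.4,0,0,0,0,0,0,6.8,0,0,0,0,0,0,7.4,0,0,0,0,0,0,8,0,0,0,0,0,0,8,0,0,0,0,0,0,8,0,0,0,0,0,0,8,0,0,0,0,0,0,8],
)

```text
time_s: 9.28
tcp_pos: [0.5479, 0.1376, 0.059]
eef_rot: [-180.0, -0.0, 167.9]
contact_force: [0.6, 0.0, 0.4]
gripper_width: 0.0801
```

Emit:
carry_out(
  motion=[0,0,0,0,0,-0.4,8,0,0,0,0,0,-0.8,8,0,0,0,0,0,-1.5,8,0,0,0,0,0,-2,8,0,0,0,0,0,-2,8,0,0,0,0,0,-2,8,0,0,0,0,0,-2,8,0,0,0,0,0,-1.5,8,0,0,0,0,0,-0.8,8,0,0,0,0,0,0,8,0,0,0,0,0,0,8],
)

```text
time_s: 10.2
tcp_pos: [0.5478, 0.1377, 0.1892]
eef_rot: [180.0, 0.0, 167.9]
contact_force: [-0.8, -0.1, -0.4]
gripper_width: 0.0804
```

```bash
python3 - <<'E'
from plant import r
import cv2,pickle
import numpy as np
from go import need
d=r.capture("scene");e=r.capture("side");w=r.capture("wrist");need(r,.548,.1377,.0598,167.9);pickle.dump(dict(scene=d,side=e),open("c1.pkl","wb"))
m=np.zeros((600,800,3),np.uint8);m[:600,:400]=cv2.resize(d["pixels"][145:265,390:470],(400,600),interpolation=cv2.INTER_CUBIC);m[:400,400:]=cv2.resize(e["pixels"][200:300,165:265],(400,400),interpolation=cv2.INTER_CUBIC);m[400:,400:720]=cv2.resize(w["pixels"],(320,200));cv2.imwrite("pics/m4.png",m[:,:,::-1])
E
```

```text
t 10.35 [0.5473 0.1374 0.1878] [-1.7993e+02 -9.0000e-02  1.6788e+02] w 0.0803 F [-0.4  0.4 -0. ]
turn [-0.07 -0.09 -0.02] shift cm now-axes [-0.08  0.06 12.8 ] after turn [-0.06  0.05 12.8 ]
```

View pics/m4.png

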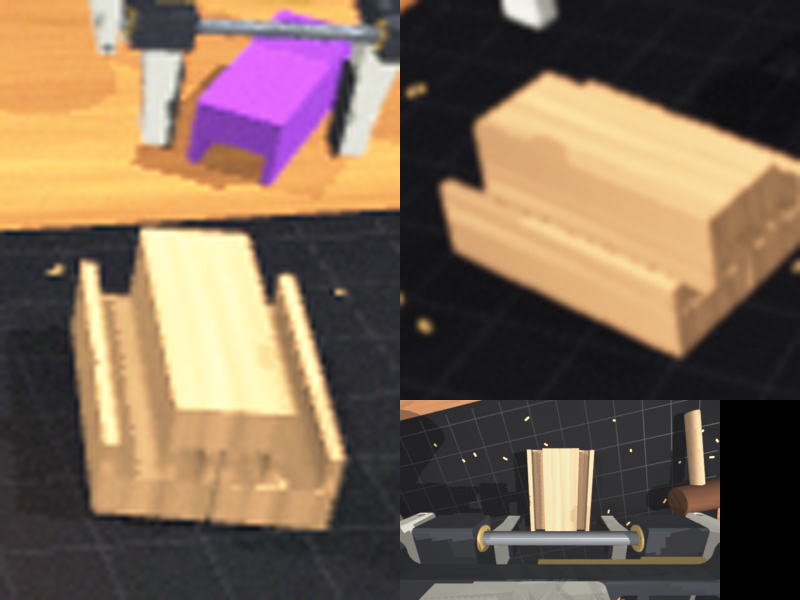

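The rail sits straddling the seam and the gripper is clear. Scene top corners are at (139,229), (249,235), (299,413) and (175,410); side corners at (475,122), (547,72) and (712,218). One numeric check of height and offset, then hand in.

```bash
python3 - <<'E'
import pickle,numpy as np
from fit import proj
from scipy.optimize import least_squares
C=pickle.load(open("c1.pkl","rb"))
s=[(-1,-1,139,229),(-1,1,249,235),(1,1,299,413),(1,-1,175,410)];d=[(1,1,475,122),(1,-1,547,72),(-1,1,712,218)]
def f(p):
    o=[]
    for n,l in(("scene",[(a,b,390+u/5,145+v/5) for a,b,u,v in s]),("side",[(a,b,165+(u-400)/4,200+v/4) for a,b,u,v in d])):
        l=np.array(l);c,q=np.cos(p[3]),np.sin(p[3]);X=np.c_[p[0]+c*l[:,0]*.085-q*l[:,1]*.03,p[1]+q*l[:,0]*.085+c*l[:,1]*.03,p[2]+0*l[:,0]]
        o.append(proj(C[n],X)-l[:,2:])
    return np.vstack(o).ravel()
o=least_squares(f,[.55,.14,.08,-.2]);a=np.radians(-12.1);e=o.x[:2]-[.5483,.1377]
print("top z",o.x[2].round(4),"yaw",np.degrees(o.x[3]).round(2),"along",e@[np.cos(a),np.sin(a)],"across",e@[-np.sin(a),np.cos(a)],"max px",abs(o.fun).max())
if abs(o.x[2]-.08)<.005 and np.hypot(*e)<.008:
    from plant import r
    print(r.close_job())
E
```

```text
top z 0.0789 yaw -11.57 along -0.0019328902045173315 across 0.0008491779610634816 max px 0.8863272723794466
the job is handed in; nothing more can be done
None
```

I laid the pale groove-down rail over the seam of the two lower rails, with one flange down in each groove, and handed the job in at about 10.4 s. No verdict was reported.

| Last check (two-camera fit) | Measured | Wanted |
|---|---|---|
| Top surface height | 78.9 mm | 80 mm if fully home |
| Offset along the rails | 2 mm | within 25 mm |
| Offset across the seam | 1 mm | within 18 mm |
| Angle to the lower rails | about 0.5° | within 11° |

- **Fit quality:** the fit matched the pictures to within 0.9 px, and the cameras are calibrated to about 2 mm.
- **Forces:** the readings I took stayed below about 5 N. At the end the gripper was open and about 13 cm above the rail.
- **Lower rails:** in the last pictures they showed no visible shift.
- **Spare rail:** I did not measure it again at the end; the arm only passed above it.
- **Failed checks:** none. At one point the rail looked off-centre in the scene camera, but projecting the expected pose showed that was only perspective.

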